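# Start a leaning lag screw with the T-handled square driver

## Task

Take the red T-handled driver out of its wooden holder, set its square socket fully down over the square head of the lag screw in the leg block, in line with the leaning screw, feeling gently for the way the square fits (never more than 40 N on the screw), and only then start the screw with a quarter turn clockwise. Lift the driver off without turning the screw back, and stand it upright again in the pocket of its holder. Leave the other things on the bench alone.

Things in the scene. Friction and masses are not known exactly. Their poses are not given: they have to be found in the camera images.
- driver: Steel driver with red T-bar handle, 120 mm tall, 0.15 to 0.3 kg, standing loose in the holder. Origin: centre of its lower end (mouth of the socket); z runs up the shaft. T-bar: 16 mm thick along x, 86 mm long along y, 16 mm high, its centre 112 mm above the origin; shaft 12 mm thick. Socket: square tube, outside 34 x 34 mm, inside 24 x 24 mm with sides along x and y, 10 mm deep.
- socket_roof (a point): Centre of the closed inner end of the driver's socket, 10 mm above the driver's origin along its z. Fully down on the screw = this point on the head's top. The square socket slips over the square head only within about 5 degrees of turn, every 90 degrees. Steel on steel gives nothing: a touch faster than about 15 mm/s jolts it.
- lag_screw: Steel lag screw in the leg block, leaning 14 degrees from vertical towards the block's low side. Origin: centre of the head's top; z points out along its axis. Its x and y do NOT show how the square head is turned (unknown, any angle). Head 22 x 22 mm, 12 mm high, top 32 mm out from the block's face; shank 14 mm thick. Stands firm; turns only against friction of about 0.15 N m.
- lag_turn (a joint): Turn of the lag screw in rad: 0 at the start, growing clockwise as seen from the handle end; it stays where it is left. In this first turn the head does not sink. A quarter turn is 1.57.
- leg_block: Fixed dark wooden wedge block for a splayed leg, on a plywood base 170 x 100 x 12 mm (x, y, z), with an aluminium plate on its sloping face. Wedge 110 x 90 mm, 31 mm high at its low edge (-x side) and 57 mm at its high edge. Origin: centre of the underside.
- holder: Fixed light wooden block 98 x 98 x 36 mm, with a round pocket 54 mm across and 26 mm deep from above at its centre (pocket floor 10 mm above the bench). Origin: centre of the underside, below the pocket's axis; z up. The driver stands on the pocket's floor; any turn of the driver fits.
- glue: Bystander: cream glue bottle with orange cap, 65 mm across, 212 mm tall, at the back left. Origin: centre of its underside.
- cup: Bystander: white mixing cup, 72 mm across, 75 mm tall, at the back right. Origin: centre of its underside.
- bits: Bystander: orange and black case, 94 x 150 x 42 mm, at the back. Origin: centre of its underside.
- sander: Bystander: grey sanding block 60 x 103 x 34 mm, at the back. Origin: centre of its underside.
- tape: Bystander: yellow tape measure 37 x 77 x 62 mm, at the back right. Origin: centre of its underside.
- chisel: Bystander: chisel with orange handle, 31 x 276 x 27 mm, at the left edge. Origin: centre of its underside.
- spring_clamp: Bystander: grey and black spring clamp, 84 x 137 x 26 mm, at the right edge. Origin: centre of its underside.

How it is judged:
By the outcome, as a careful person would: the job done as asked, in the order asked, and still so for the second after the job is handed in, with the robot touching nothing.
It also fails if it takes over 72 s, if anything falls off the work surface, if the arm or the gripper's body presses on something with over 40 N, if the wrist force passes 120 N, or if a joint passes its speed limit or range.

## Robot

A 6-joint arm with a two-finger parallel gripper is mounted at the origin on the work surface; the furniture and walls round the work are solid. World frame = base frame: x ahead of the robot, y to its left, z up, the work surface at z = 0. Lengths are in m, angles in degrees, forces in N, time in s.
With the tool pointing down it reaches from about 0.375 to 0.9 m from the base axis. Payload 3.1 kg.
Tool frame: the origin (TCP) lies between the finger pads; the fingertips stand 11 mm ahead of it and the grasp point (between the pads) lies 8 mm behind it; z points along the fingers, y is the line along which they close (so a half turn about z gives the same grasp; the last joint's range is limited). The gripper opens to 87 mm and grips with 3 to 60 N. Pads are 19 mm wide; open, the fingers measure 117 mm over their backs; the gripper's body (75 mm by 190 mm) begins 51 mm behind the grasp point.
Start: joints at [-80.472, 30.224, 82.088, -0, 67.689, -10.227], TCP at [0.211, -0.588, 0.234] pointing down, gripper open.
Joint ranges: [-176.69, 176.69], [-43.24, 126.21], [12.49, 139.97], [-82, 262], [0, 151.66], [-163.58, 163.58]. Speed limits (degrees/s): [159.86, 159.86, 180, 180, 180, 180].

## Interface

Orientations are given as a 3x3 rotation matrix whose columns are the frame's x, y, z axes.
In Python, from rig import bot, viewer, workorder, nets gives the robot as it stands. The module is installed in compiled form; this text tells all that it offers.
- The arm moves only by the tool move_arm, never from a script. Its argument "increments" is a list of rows, each a list of 7 numbers: the shift along the tool's x, y, z normalised to -1 to 1, where 1 is 0.3 m, then the turn, a rotation vector about the tool's x, y, z normalised to -1 to 1, where 1 is pi rad, then the opening, from 0 (shut) to 1 (fully open). In form: [[tx, ty, tz, wx, wy, wz, grip], ...]. A call has 1 to 10 rows; each row is the pose to reach, as a shift and turn from the pose commanded when the call began, along the tool's axes at that moment, turning the shorter way round; what a row does not reach only later rows make up. A row lasts 1/12 s, in which the tool goes at most 41.7 mm and 7.16 degrees, less where a joint would pass 70% of its speed; a pose out of reach is approached as far as the arm can. A call with a number of a shift or a turn outside -1 to 1 is refused whole. A call with a gripper value outside its range is refused whole. The fingers move at their own pace and stop on an object; the grip force is fixed at half the most. Time passes only in rows, so rows that repeat a pose let the fingers close. It gives the time, the measured TCP pose, the force, the opening and the grip force at its end, in the units of the state.
- bot.read_state(): the state, without advancing time (a new reading comes with each control period).
- viewer.capture(name): name is "scene" or "top"; returns a dict with "image" (384x512x3 uint8, blue, green, red), "K" (3x3 intrinsics, pixels), "dist" ([k1, k2, p1, p2, k3] as OpenCV has them; the pictures are not rectified), "eye" and "orientation" of the camera in the world. Camera axes: x right, y up, looking along -z (the intrinsics and any distortion apply to the point x, -y, -z); pixel columns grow to the right and rows downward; lengths in m; the calibration is good to about 2 mm. A picture is of the moment at which its call begins. There is no depth.
- workorder.hand_in(): hands the job in; it is judged then, once.
Trained networks look in the newest picture that a camera, given by its name, has taken for a name from the list of things; names that differ only in an ending like _2 or _b are one class to them, and where a whole thing is asked for, a point or a joint stands for the part that bears it (a point fixed in the world has none). Each returns a list of dicts, best first, with "conf" (0 to 1); they miss things now and then, are a little off and sometimes report something else, mostly with a low value. They report only what shows in the picture. A call takes as long as a camera call.
- nets.find_in(camera, thing): "location" ([column, row] in pixels, amid what is visible of it).
The state is a dict: "time_s": time; "joint_positions": joint angles; "qvel": joint speeds; "tau": joint torques, N m; "position": TCP position; "tcp_rot": TCP orientation; "force": force on the tool from outside, world axes, zero at the start; "moment": the same for the moment, N m; "opening": opening from 0.0 (shut) to 1.0 (fully open); "grasp_force": force on a finger pad.
Only numpy, scipy, OpenCV 4.12 (cv2) and the standard library are available. Lean on these libraries where they do the work, as an engineer would, in place of code of your own. Each camera call takes 0.05 s, during which the arm holds its last target. There are 200 camera calls.

## Working session

There is one attempt and no reset: what is moved stays moved. The work goes in short steps, Python scripts to look and compute and a tool call to move; the robot and the scene stay as the last step left them, time stands still between calls to the robot, and variables do not carry over. Pictures are saved under pics/ and viewed, at most 10 in all, crops included, and the job is handed in when it is done.

Besides the shell and the picture viewer there is one more tool, called after ">>>" as a command line: name --pt "numbers of a row" for each row, then --argument value for the rest. move_arm: Moves the arm, as the interface text tells. Its arguments: {"type":"object","properties":{"increments":{"type":"array"}},"required":["increments"]}

```bash
mkdir -p pics
cat > h.py <<'E'
import numpy as np, cv2
from rig import bot, viewer, workorder, nets
def cap(name, fn=None, crop=None, scale=1):
    c=viewer.capture(name)
    if fn:
        im=c["image"]
        if crop: x0,y0,x1,y1=crop; im=im[y0:y1,x0:x1]
        if scale!=1: im=cv2.resize(im,None,fx=scale,fy=scale,interpolation=cv2.INTER_CUBIC)
        cv2.imwrite("pics/"+fn,im)
    return c
def ray(c,uv):
    p=cv2.undistortPoints(np.array([[uv]],float),np.array(c["K"],float),np.array(c["dist"],float))[0,0]
    d=np.array(c["orientation"])@np.array([p[0],-p[1],-1.0]); return np.array(c["eye"],float),d/np.linalg.norm(d)
def at_z(c,uv,z):
    e,d=ray(c,uv); return e+d*(z-e[2])/d[2]
def proj(c,P):
    P=np.atleast_2d(np.array(P,float)); q=(P-np.array(c["eye"]))@np.array(c["orientation"]); q=q*[1,-1,-1]
    return cv2.projectPoints(q,np.zeros(3),np.zeros(3),np.array(c["K"],float),np.array(c["dist"],float))[0][:,0]
def tri(rs):
    A=sum(np.eye(3)-np.outer(d,d) for e,d in rs); b=sum((np.eye(3)-np.outer(d,d))@e for e,d in rs)
    return np.linalg.solve(A,b)
E
python3 - <<'E'
from h import *
import pickle
C={}
for n in("scene","top"):
    C[n]=cap(n,n+"0.png",scale=1.5)
    print(n,np.round(C[n]["eye"],3),np.round(C[n]["orientation"],3).tolist(),np.round(C[n]["K"],1).tolist(),C[n]["dist"])
    for t in("driver","socket_roof","lag_screw","leg_block","holder","glue","cup"):
        print(t,[(np.round(r["location"],1).tolist(),round(r["conf"],2)) for r in nets.find_in(n,t)[:2]])
pickle.dump(C,open("C0.pkl","wb"))
s=bot.read_state();print({k:np.round(v,3).tolist() for k,v in s.items()})
E
```

```text
scene [0.051 0.635 0.714] [[-0.74, 0.417, -0.528], [-0.673, -0.439, 0.596], [0.017, 0.796, 0.605]] [[375.5, 0.0, 256.7], [0.0, 375.5, 194.6], [0.0, 0.0, 1.0]] [0.00042228 0.         0.         0.         0.        ]
driver [([243.6, 212.6], 0.92), ([140.2, 229.3], 0.33)]
socket_roof [([241.4, 212.9], 0.91)]
lag_screw []
leg_block [([326.5, 197.4], 0.66), ([245.2, 212.5], 0.6)]
holder [([237.8, 237.8], 0.86)]
glue [([140.4, 230.4], 0.89), ([183.3, 206.9], 0.73)]
cup [([296.8, 149.0], 0.82), ([237.8, 237.9], 0.41)]
top [ 0.352 -0.013  1.476] [[0.053, 0.977, -0.205], [-0.999, 0.052, -0.012], [-0.001, 0.205, 0.979]] [[497.9, 0.0, 251.7], [0.0, 497.9, 190.3], [0.0, 0.0, 1.0]] [-0.0073358  0.         0.         0.         0.       ]
driver [([218.7, 224.4], 0.68), ([215.0, 217.4], 0.5)]
socket_roof [([216.9, 214.2], 0.67)]
lag_screw [([317.0, 250.2], 0.45)]
leg_block [([314.3, 250.2], 0.65)]
holder [([218.8, 220.2], 0.62)]
glue []
cup [([359.1, 180.2], 0.91)]
{'time_s': 0.8, 'joint_positions': [-80.471, 30.222, 82.087, 0.0, 67.688, -10.227], 'qvel': [-0.005, -0.076, -0.023, 0.062, -0.02, 0.013], 'tau': [-0.001, -43.996, -17.698, 0.063, 0.05, -0.0], 'position': [0.211, -0.588, 0.234], 'tcp_rot': [[0.941, 0.338, 0.0], [0.338, -0.941, -0.0], [-0.0, 0.0, -1.0]], 'force': [0.346, -0.049, 0.173], 'moment': [0.035, 0.038, 0.002], 'grasp_force': 0.0, 'opening': 1.006}
```

View pics/scene0.png

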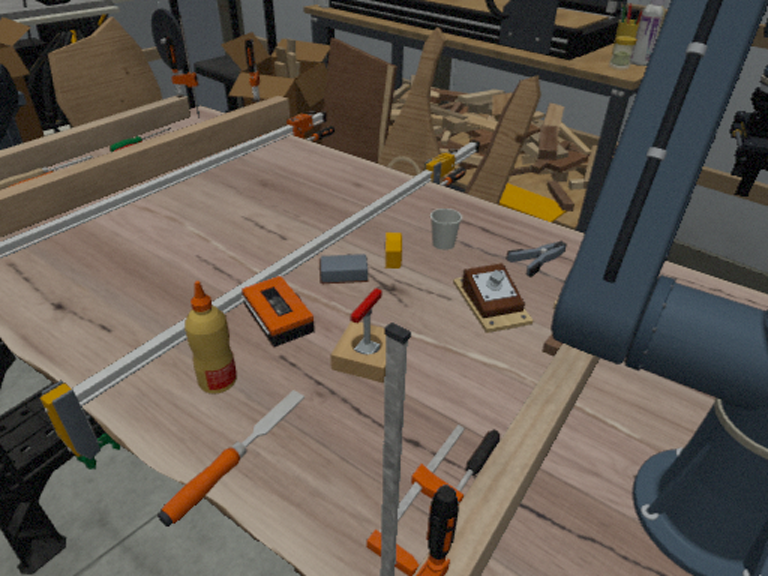

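View pics/top0.png

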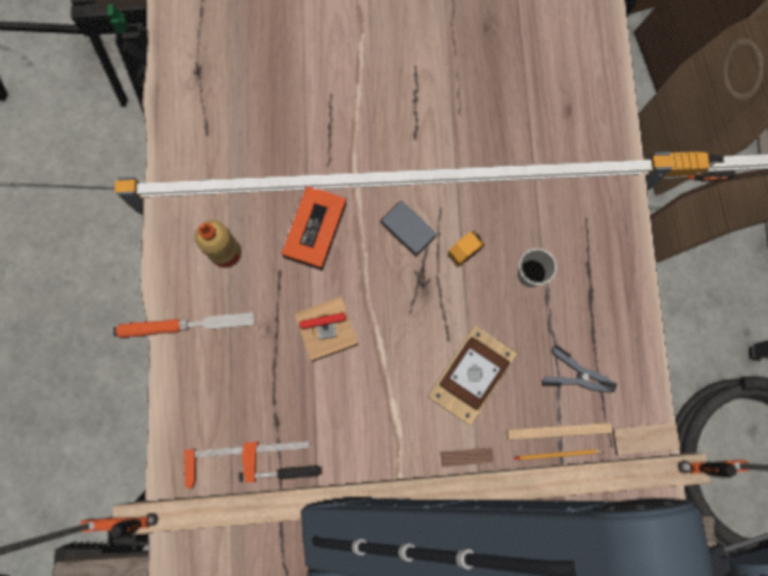

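The scene picture shows the driver in its holder, the T-bar at about (367,303) and the holder at about (360,350). The wedge block with its screw is at (493,290). In the top view the T-bar is at (322,321), the holder at (327,328) and the block at (474,374). All of these are in 1.5x pixels. Next I'll take enlarged crops.

Run:
```python
from h import *
import pickle
C=pickle.load(open("C0.pkl","rb"))
def crop(n,x0,y0,w,h,s):
    return cv2.resize(C[n]["image"][y0:y0+h,x0:x0+w],None,fx=s,fy=s,interpolation=cv2.INTER_CUBIC)
# 400x300 tiles
a=crop("top",190,190,57,57,5.2632)[:300,:300]; a=crop("top",190,192,60,50,6.66667); b=crop("top",283,212,64,72,1)
A=cv2.resize(C["top"]["image"][192:248,190:250],(400,373),interpolation=cv2.INTER_CUBIC)
t=[C["top"]["image"][194:244,190:250],C["top"]["image"][214:284,284:346],C["scene"]["image"][186:256,212:272],C["scene"]["image"][172:222,300:360]]
g=[cv2.resize(t[0],(360,300),interpolation=2),cv2.resize(t[1],(265,300),interpolation=2),cv2.resize(t[2],(257,300),interpolation=2),cv2.resize(t[3],(360,300),interpolation=2)]
im=np.zeros((600,640,3),np.uint8); im[:300,:360]=g[0]; im[:300,370:635]=g[1]; im[300:,:257]=g[2]; im[300:,270:630]=g[3]
cv2.imwrite("pics/crops.png",im)
E_=None
for n in("scene","top"):
    im=C[n]["image"]; hsv=cv2.cvtColor(im,cv2.COLOR_BGR2HSV); H,S,V=[hsv[...,i] for i in range(3)]
    m=(((H<4)|(H>172))&(S>150)&(V>90)).astype(np.uint8)
    k,l,st,ce=cv2.connectedComponentsWithStats(m)
    for i in range(1,k):
        if st[i,4]>20:
            ys,xs=np.where(l==i); print(n,st[i].tolist(),ce[i].round(1), cv2.minAreaRect(np.c_[xs,ys].astype(np.float32)))
```

```text
scene [234, 192, 20, 22, 135] [243.3 202.5] ((243.14089965820312, 202.67678833007812), (5.128729343414307, 27.576213836669922), 41.987213134765625)
scene [138, 249, 5, 11, 23] [139.9 254. ] ((139.98077392578125, 253.9038848876953), (10.394155502319336, 2.7456257343292236), 78.69007110595703)
scene [142, 248, 6, 10, 27] [145.3 251.9] ((145.75, 252.75001525878906), (8.22192096710205, 5.375871658325195), 71.56504821777344)
top [200, 209, 30, 10, 140] [214.5 213.5] ((214.53199768066406, 213.67601013183594), (5.098235130310059, 29.784427642822266), 79.69515228271484)
```

View pics/crops.png

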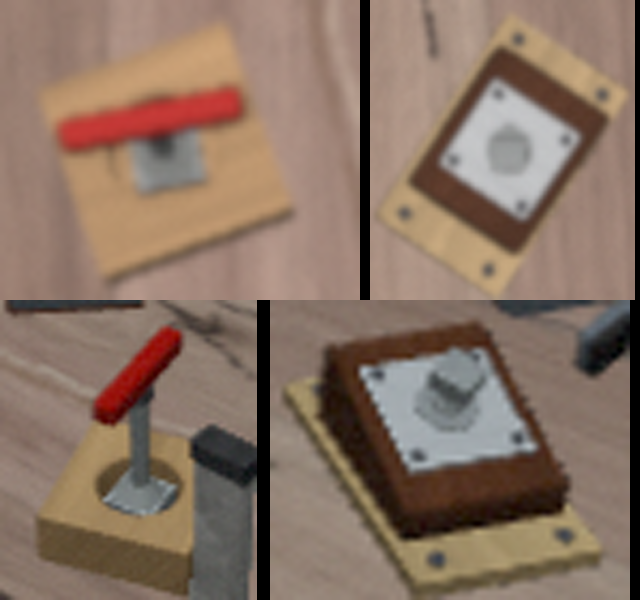

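The crops show the T-bar (top tile, ends at (62,133) and (240,102)), the driver standing upright in its pocket, and the block. The block's base corners in the top tile are at (512,15), (628,92), (498,296) and (378,212), and its low edge faces the scene camera. The screw head's top is at (509,150) in the top tile and about (460,370) in the scene tile.

```bash
cat >> h.py <<'E'
def line(im,x): pass
E
sed -i '$d' h.py
python3 - <<'E'
from h import *
import pickle
from scipy.optimize import least_squares
C=pickle.load(open("C0.pkl","rb")); T,S=C["top"],C["scene"]
def tt(x,y,ox,oy,sx,sy,px,py): return [(x-ox+.5)/sx-.5+px,(y-oy+.5)/sy-.5+py]
tb=lambda x,y: tt(x,y,370,0,265/62,300/70,284,214)
ta=lambda x,y: tt(x,y,0,0,6,6,190,194)
sa=lambda x,y: tt(x,y,0,300,257/60,300/70,212,186)
sb=lambda x,y: tt(x,y,270,300,6,6,300,172)
# T bar
print("Tbar",tri([ray(T,(214.5,213.6)),ray(S,(243.3,202.5))]).round(4), at_z(T,(214.5,213.6),.126).round(4))
e=[at_z(T,ta(*p),.122) for p in((62,133),(240,102))]; d=e[1]-e[0]; print("bar dir",np.degrees(np.arctan2(d[1],d[0])),np.linalg.norm(d),(e[0]+e[1])/2)
e=[at_z(S,sa(*p),.122) for p in((105,412),(172,338))]; d=e[1]-e[0]; print("bar dir scene",np.degrees(np.arctan2(d[1],d[0])),np.linalg.norm(d),(e[0]+e[1])/2)
# holder corners top z=.036
hc=[at_z(T,ta(*p),.036) for p in((40,95),(225,23),(292,212),(108,280))]
print("holder",np.mean(hc,0).round(4),[np.linalg.norm(hc[i]-hc[i-1]).round(4) for i in range(4)], "pocket scene",at_z(S,sa(138,487),.036).round(4))
# base
bc=[at_z(T,tb(*p),.012)for p in((512,15),(628,92),(498,296),(378,212))]
print("base",np.mean(bc,0).round(4),[np.linalg.norm(bc[i]-bc[i-1]).round(4) for i in range(4)])
x=(bc[0]+bc[1]-bc[2]-bc[3]); yw=np.arctan2(x[1],x[0]); yv=bc[0]+bc[3]-bc[1]-bc[2]; print("yaw",np.degrees(yw),np.degrees(np.arctan2(yv[1],yv[0]))-90)
pc=[tb(*p) for p in((497,78),(580,135),(527,220),(440,163))]
o=np.mean(bc,0)[:2]
a=np.radians(14)
R=np.array([[np.cos(yw),-np.sin(yw),0],[np.sin(yw),np.cos(yw),0],[0,0,1]])
n=R@[-np.sin(a),0,np.cos(a)]
for zf in(.044,.056):
    h=np.r_[o,zf]+n*.032; print("pred head",h.round(4),"top px",proj(T,h),"scene px",proj(S,h),"face",proj(T,np.r_[o,zf]),proj(S,np.r_[o,zf]))
print("obs", tb(509,150),sb(460,370), "tri",tri([ray(T,tb(509,150)),ray(S,sb(460,370))]).round(4), "plate ctr px",np.mean(pc,0))
print("wedge corner px scene z.031",[proj(S,np.r_[o,0]+R@[-.055,s*.045,z]).round(1).tolist() for s in(1,-1) for z in(.031,.043)],"obs",sb(400,533),sb(567,488))
E
```

```text
Tbar [0.5656 0.1024 0.1246] [0.5643 0.1015 0.126 ]
bar dir -76.92720964983862 0.08269060596215211 [0.56619294 0.10117902 0.122     ]
bar dir scene -75.70531921873678 0.08019115564449854 [0.56661385 0.1001145  0.122     ]
holder [0.5633 0.0999 0.036 ] [np.float64(0.0969), np.float64(0.0969), np.float64(0.0991), np.float64(0.0945)] pocket scene [0.5644 0.1042 0.036 ]
base [ 0.4924 -0.1905  0.012 ] [np.float64(0.1654), np.float64(0.0951), np.float64(0.1666), np.float64(0.0981)]
yaw -31.483541439383544 -31.561411470429107
pred head [ 0.4858 -0.1864  0.075 ] top px [[316.34242778 249.5040349 ]] scene px [[331.42607345 183.11139138]] face [[316.44636067 248.23628194]] [[328.90251393 190.06619543]]
pred head [ 0.4858 -0.1864  0.087 ] top px [[316.88744251 249.12043209]] scene px [[331.98882665 179.77095759]] face [[316.98004005 247.8507482 ]] [[329.43656855 186.84415812]]
obs [316.1377358490566, 248.61666666666667] [331.25, 183.25] tri [ 0.4875 -0.1864  0.074 ] plate ctr px [316.60566038 248.38333333]
wedge corner px scene z.031 [[[322.2, 207.0]], [[322.7, 203.8]], [[350.2, 202.0]], [[350.9, 198.8]]] obs [321.25, 210.41666666666666] [349.0833333333333, 202.91666666666666]
```

```bash
cat >> h.py <<'E'
from scipy.spatial.transform import Rotation as Ro
def down(th):  # tool pointing down, tool y at angle th deg
    t=np.radians(th); c,s=np.cos(t),np.sin(t)
    return np.array([[-s,c,0],[c,s,0],[0,0,-1.]])
def inc(p,R,p0=None,R0=None):
    if p0 is None: s=bot.read_state(); p0,R0=np.array(s["position"]),np.array(s["tcp_rot"])
    t=R0.T@(np.array(p)-p0)/.3; w=Ro.from_matrix(R0.T@R).as_rotvec()/np.pi
    return np.round(np.r_[t,w],4).tolist()
E
cat > yaw.py <<'E'
from h import *
import pickle
from scipy.ndimage import map_coordinates
def est(Cs,h0,n,steps=(-.004,-.002,0,.002,.004)):
    u=np.cross([0,0,1],n); u/=np.linalg.norm(u); v=np.cross(n,u)   # u,v span head plane
    out={}
    grads=[]
    for c in Cs:
        g=cv2.cvtColor(c["image"],cv2.COLOR_BGR2GRAY).astype(float); g=cv2.GaussianBlur(g,(0,0),.7)
        grads.append((cv2.Sobel(g,-1,1,0)/8,cv2.Sobel(g,-1,0,1)/8))
    s=np.linspace(-.85,.85,15)
    for k,c in enumerate(Cs):
        res=[]
        for ph in range(0,90,3):
            a=np.radians(ph); e1=np.cos(a)*u+np.sin(a)*v; e2=np.cross(n,e1); best=(-1,)
            for dx in steps:
              for dy in steps:
                o=h0+dx*u+dy*v; tot=0
                for q in range(4):
                    E,F=[(e1,e2),(e2,-e1),(-e1,-e2),(-e2,e1)][q]
                    P=o+.011*E+.011*s[:,None]*F
                    px=proj(c,P); d=proj(c,o+.011*E+.011*F)[0]-proj(c,o+.011*E-.011*F)[0]; nn=np.array([-d[1],d[0]])/np.linalg.norm(d)
                    gx,gy=[map_coordinates(G,[px[:,1],px[:,0]],order=1) for G in grads[k]]
                    tot+=abs(gx*nn[0]+gy*nn[1]).mean()
                if tot>best[0]: best=(tot,dx,dy)
            res.append((ph,)+best)
        res=np.array(res); out[k]=res
    return out,u,v
E
python3 - <<'E'
from yaw import *
C=pickle.load(open("C0.pkl","rb"))
yw=np.radians(-31.5);a=np.radians(14)
n=np.array([-np.sin(a)*np.cos(yw),-np.sin(a)*np.sin(yw),np.cos(a)])
o,u,v=est([C["scene"],C["top"]],np.array([.4862,-.1864,.0748]),n)
print(u.round(3),v.round(3))
for k in o: print([(int(r[0]),round(r[1],1),r[2],r[3]) for r in o[k]])
print(inc([.566,.101,.234],down(13.7)))
E
```

```text
[-0.522 -0.853  0.   ] [ 0.827 -0.507  0.242]
[(0, np.float64(71.5), np.float64(0.004), np.float64(0.0)), (3, np.float64(70.9), np.float64(0.004), np.float64(0.0)), (6, np.float64(69.8), np.float64(0.004), np.float64(0.0)), (9, np.float64(68.3), np.float64(0.004), np.float64(0.0)), (12, np.float64(66.4), np.float64(0.004), np.float64(0.002)), (15, np.float64(66.0), np.float64(0.0), np.float64(0.002)), (18, np.float64(66.4), np.float64(0.0), np.float64(0.002)), (21, np.float64(66.1), np.float64(0.0), np.float64(0.002)), (24, np.float64(65.6), np.float64(-0.002), np.float64(0.002)), (27, np.float64(64.9), np.float64(-0.002), np.float64(0.002)), (30, np.float64(63.8), np.float64(0.0), np.float64(0.002)), (33, np.float64(62.3), np.float64(-0.002), np.float64(0.002)), (36, np.float64(62.6), np.float64(0.002), np.float64(-0.002)), (39, np.float64(62.6), np.float64(0.002), np.float64(-0.002)), (42, np.float64(63.1), np.float64(0.002), np.float64(0.0)), (45, np.float64(63.2), np.float64(0.002), np.float64(0.0)), (48, np.float64(62.8), np.float64(0.002), np.float64(0.0)), (51, np.float64(62.0
[... 1983 characters left out ...]
02), np.float64(0.004)), (60, np.float64(34.5), np.float64(-0.002), np.float64(0.004)), (63, np.float64(34.5), np.float64(-0.002), np.float64(0.004)), (66, np.float64(34.4), np.float64(-0.002), np.float64(0.004)), (69, np.float64(34.4), np.float64(-0.002), np.float64(0.004)), (72, np.float64(34.3), np.float64(-0.002), np.float64(0.004)), (75, np.float64(34.2), np.float64(-0.002), np.float64(0.004)), (78, np.float64(34.2), np.float64(-0.002), np.float64(0.004)), (81, np.float64(34.2), np.float64(-0.002), np.float64(0.004)), (84, np.float64(34.0), np.float64(-0.002), np.float64(0.004)), (87, np.float64(34.0), np.float64(-0.002), np.float64(0.004))]
[1.8893, -1.7624, -0.0015, 0.0, 0.0, -0.4664]
```

>>> move_arm --pt "0.94 -0.88 0 0 0 -0.25 1" --pt "0.94 -0.88 0 0 0 -0.25 1" --pt "0.94 -0.88 0 0 0 -0.25 1" --pt "0.94 -0.88 0 0 0 -0.25 1" --pt "0.94 -0.88 0 0 0 -0.25 1" --pt "0.94 -0.88 0 0 0 -0.25 1" --pt "0.94 -0.88 0 0 0 -0.25 1" --pt "0.94 -0.88 0 0 0 -0.25 1" --pt "0.94 -0.88 0 0 0 -0.25 1" --pt "0.94 -0.88 0 0 0 -0.25 1"

```text
time_s: 1.63
position: [0.3882, -0.239, 0.2336]
tcp_rot: [[0.423, 0.906, -0.0], [0.906, -0.423, 0.003], [0.003, -0.002, -1.0]]
force: [0.3, -0.2, -0.0]
opening: 1.0
grasp_force: 0.0
```

Run:
```python
from yaw import *
print(inc([.566,.101,.234],down(13.7)))
C=pickle.load(open("C0.pkl","rb"))["scene"]
yw=np.radians(-31.5);a=np.radians(14)
n=np.array([-np.sin(a)*np.cos(yw),-np.sin(a)*np.sin(yw),np.cos(a)]); h=np.array([.4862,-.1864,.0748])
u=np.cross([0,0,1],n); u/=np.linalg.norm(u); v=np.cross(n,u)
s=16; x0,y0,w,hh=318,170,25,25
base=cv2.resize(C["image"][y0:y0+hh,x0:x0+w],None,fx=s,fy=s,interpolation=2)
b2=base.copy()
for ph,col in((0,(0,0,255)),(22.5,(0,255,0)),(45,(255,0,0)),(67.5,(0,200,255))):
    a=np.radians(ph); e1=np.cos(a)*u+np.sin(a)*v; e2=np.cross(n,e1)
    P=[h+.011*(i*e1+j*e2) for i,j in((1,1),(1,-1),(-1,-1),(-1,1))]
    q=((proj(C,P)-[x0,y0]+.5)*s).astype(np.int32); cv2.polylines(b2,[q],True,col,1)
cv2.imwrite("pics/head.png",np.hstack([base,b2]))
```

```text
[1.2777, 0.0579, 0.0021, -0.0002, -0.001, -0.2151]
```

View pics/head.png

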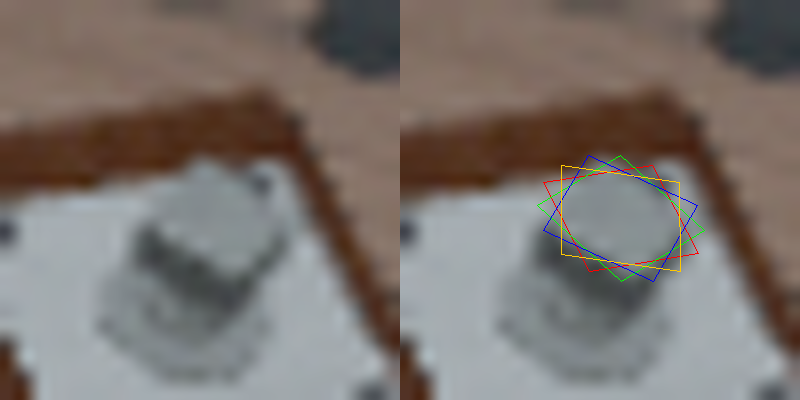

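The enlarged head shows corners at about left (140,222), top (205,160), right (284,215) and bottom (240,282). That puts the square between the green 22.5° and blue 45° overlays, at about 34°. The centre is within 1 mm of the model.

>>> move_arm --pt "1 0.045 0.0015 0 0 -0.215 1" --pt "1 0.045 0.0015 0 0 -0.215 1" --pt "1 0.045 0.0015 0 0 -0.215 1" --pt "1 0.045 0.0015 0 0 -0.215 1" --pt "1 0.045 0.0015 0 0 -0.215 1" --pt "1 0.045 0.0015 0 0 -0.215 1" --pt "1 0.045 0.0015 0 0 -0.215 1" --pt "1 0.045 0.0015 0 0 -0.215 1" --pt "1 0.045 0.0015 0 0 -0.215 1"

```text
time_s: 2.38
position: [0.5289, 0.0233, 0.2332]
tcp_rot: [[-0.237, 0.971, 0.001], [0.971, 0.237, -0.0], [-0.0, 0.001, -1.0]]
force: [-0.1, -0.1, -0.1]
opening: 0.998
grasp_force: 0.0
```

Run:
```python
from h import *
print(inc([.566,.101,.18],down(13.7)))
```

```text
[0.2223, 0.1815, 0.1773, 0.0004, 0.0001, 0.0001]
```

>>> move_arm --pt "0.222 0.1815 0 0 0 0 1" --pt "0.222 0.1815 0 0 0 0 1" --pt "0.222 0.1815 0.1 0 0 0 1" --pt "0.222 0.1815 0.2 0 0 0 1" --pt "0.222 0.1815 0.3 0 0 0 1" --pt "0.222 0.1815 0.397 0 0 0 1" --pt "0.222 0.1815 0.397 0 0 0 1" --pt "0.222 0.1815 0.397 0 0 0 1"

```text
time_s: 3.05
position: [0.5637, 0.0969, 0.1129]
tcp_rot: [[-0.231, 0.973, -0.004], [0.973, 0.231, -0.0], [0.001, -0.004, -1.0]]
force: [0.9, -0.0, -0.2]
opening: 1.002
grasp_force: 0.0
```

Run:
```python
from h import *
print(inc([.566,.101,.114],down(13.7)))
cap("scene","g.png",crop=(180,100,340,260),scale=3.5)
```

```text
[0.0117, 0.0106, -0.0037, -0.0014, -0.0002, -0.002]
```

View pics/g.png

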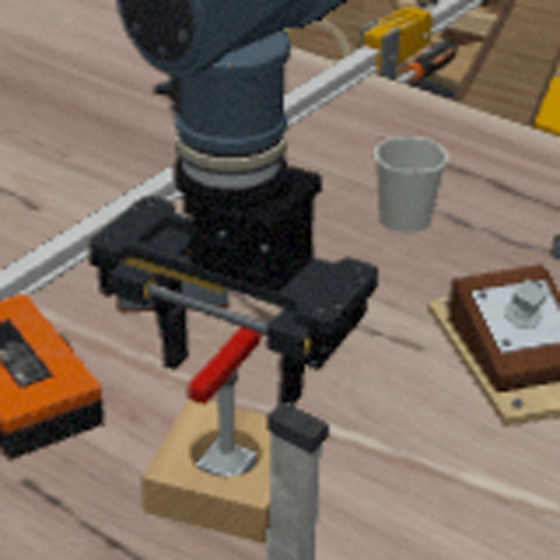

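The fingers straddle the T-bar (image (225,365)) and are clear of everything. I'll trim by 4 mm and close.

>>> move_arm --pt "0.0117 0.0106 -0.0037 0 0 0 1" --pt "0.0117 0.0106 -0.0037 0 0 0 1" --pt "0.0117 0.0106 -0.0037 0 0 0 0.5" --pt "0.0117 0.0106 -0.0037 0 0 0 0.35" --pt "0.0117 0.0106 -0.0037 0 0 0 0.3" --pt "0.0117 0.0106 -0.0037 0 0 0 0.2" --pt "0.0117 0.0106 -0.0037 0 0 0 0.1" --pt "0.0117 0.0106 -0.0037 0 0 0 0" --pt "0.0117 0.0106 -0.0037 0 0 0 0" --pt "0.0117 0.0106 -0.0037 0 0 0 0"

```text
time_s: 3.93
position: [0.5673, 0.1028, 0.115]
tcp_rot: [[-0.233, 0.973, -0.0], [0.973, 0.233, 0.0], [0.0, -0.0, -1.0]]
force: [-0.4, 0.5, -0.3]
opening: 0.477
grasp_force: 0.0
```

Run:
```python
from h import *
s=bot.read_state();print({k:np.round(s[k],4).tolist() for k in("position","tcp_rot","force","moment","opening","grasp_force","joint_positions")})
```

```text
{'position': [0.5673, 0.1028, 0.115], 'tcp_rot': [[-0.2328, 0.9725, -0.0002], [0.9725, 0.2328, 0.0], [0.0001, -0.0002, -1.0]], 'force': [-0.4, 0.5408, -0.2811], 'moment': [-0.0585, -0.1885, 0.0003], 'opening': 0.4767, 'grasp_force': 0.0, 'joint_positions': [-0.8295, 35.7328, 94.9943, 0.0006, 49.2857, -14.2891]}
```

>>> move_arm --pt "-0.005 -0.0055 0.003 0 0 0 0" --pt "-0.005 -0.0055 0.003 0 0 0 0" --pt "-0.005 -0.0055 0.003 0 0 0 0" --pt "-0.005 -0.0055 0.003 0 0 0 0" --pt "-0.005 -0.0055 0.003 0 0 0 0" --pt "-0.005 -0.0055 0.003 0 0 0 0" --pt "-0.005 -0.0055 0.003 0 0 0 0" --pt "-0.005 -0.0055 0.003 0 0 0 0" --pt "-0.005 -0.0055 0.003 0 0 0 0" --pt "-0.005 -0.0055 0.003 0 0 0 0"

```text
time_s: 4.77
position: [0.566, 0.101, 0.1141]
tcp_rot: [[-0.233, 0.973, -0.0], [0.973, 0.233, 0.0], [0.0, -0.0, -1.0]]
force: [-0.1, 0.3, -1.7]
opening: 0.182
grasp_force: 29.9
```

Run:
```python
from h import *
s=bot.read_state();print({k:np.round(s[k],4).tolist() for k in("position","tcp_rot","force","moment","opening","grasp_force","joint_positions")})
c=cap("scene");hsv=cv2.cvtColor(c["image"],cv2.COLOR_BGR2HSV)
c=cap("top","t1.png",crop=(150,150,260,260),scale=5)
```

```text
{'position': [0.566, 0.101, 0.1141], 'tcp_rot': [[-0.2327, 0.9725, -0.0002], [0.9725, 0.2327, 0.0], [0.0001, -0.0002, -1.0]], 'force': [-0.1136, 0.2924, -1.6889], 'moment': [-0.0091, -0.1159, -0.0124], 'opening': 0.1818, 'grasp_force': 29.9416, 'joint_positions': [-1.0177, 35.7171, 95.2598, 0.0022, 49.0358, -14.4755]}
```

>>> move_arm --pt "0 0 -0.03 0 0 0 0" --pt "0 0 -0.1 0 0 0 0" --pt "0 0 -0.2 0 0 0 0" --pt "0 0 -0.3 0 0 0 0" --pt "0 0 -0.4 0 0 0 0" --pt "0 0 -0.5 0 0 0 0" --pt "0 0 -0.5 0 0 0 0" --pt "0 0 -0.5 0 0 0 0"

```text
time_s: 5.53
position: [0.5671, 0.101, 0.2667]
tcp_rot: [[-0.233, 0.973, 0.005], [0.973, 0.233, -0.0], [-0.001, 0.005, -1.0]]
force: [-0.1, -0.9, -2.4]
opening: 0.18
grasp_force: 29.9
```

Run:
```python
from h import *
s=bot.read_state();print({k:np.round(s[k],4).tolist() for k in("position","force","opening","grasp_force","joint_positions")})
p=np.array(s["position"]);R=np.array(s["tcp_rot"])
c=cap("scene"); g=p-.008*R[:,2]
o=g+.112*R[:,2]
P=[o+.017*(i*R[:,0]+j*R[:,1]) for i,j in((1,1),(1,-1),(-1,-1),(-1,1))]+[g+.043*R[:,0],g-.043*R[:,0],o]
q=proj(c,P); x0,y0=int(q[:,0].mean())-45,int(q[:,1].mean())-45; s_=6
im=cv2.resize(c["image"][y0:y0+90,x0:x0+90],None,fx=s_,fy=s_,interpolation=2)
for a in ((q-[x0,y0]+.5)*s_).astype(int): cv2.circle(im,tuple(map(int,a)),3,(0,255,0),-1)
cv2.imwrite("pics/lift.png",im)
```

```text
{'position': [0.5671, 0.101, 0.2667], 'force': [-0.1053, -0.8769, -2.419], 'opening': 0.1802, 'grasp_force': 29.9417, 'joint_positions': [-1.014, 24.1813, 87.2761, 0.0003, 68.2435, -14.4779]}
```

View pics/lift.png

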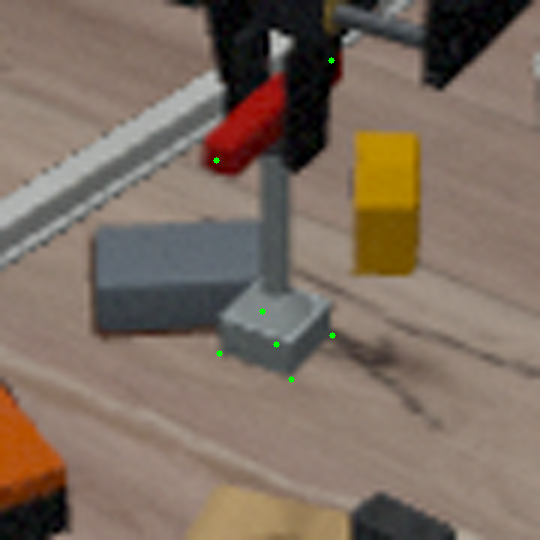

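The green model points match the held driver: shaft centred, socket square, and the mouth perhaps 2 mm higher than predicted. Now to a position above the screw, in line with it.

```bash
cat >> h.py <<'E'
yw=np.radians(-31.5);_a=np.radians(14)
N=np.array([-np.sin(_a)*np.cos(yw),-np.sin(_a)*np.sin(yw),np.cos(_a)]); H=np.array([.4865,-.1864,.0748])
U=np.cross([0,0,1],N); U/=np.linalg.norm(U); V=np.cross(N,U)
def screwR(ph=34.,q=0):   # tool rotation with y along head axis ph+90q
    a=np.radians(ph+90*q); y=np.cos(a)*U+np.sin(a)*V; z=-N
    return np.c_[np.cross(y,z),y,z]
E
python3 - <<'E'
from h import *
s=bot.read_state()
for q in range(4):
    R=screwR(34,q); print(q,np.degrees(np.arctan2(R[1,1],R[0,1])), inc(H+.15*N,R))
E
```

```text
0 -88.2963467887817 [-0.7847, -0.5651, 0.1475, -0.0882, 0.0085, 0.5578]
1 3.3053915675349694 [-0.7847, -0.5651, 0.1475, -0.06, -0.0495, 0.0606]
2 91.7036532112183 [-0.7847, -0.5651, 0.1475, -0.008, -0.0838, -0.4368]
3 -176.694608432465 [-0.7847, -0.5651, 0.1475, 0.0731, -0.0886, -0.9325]
```

>>> move_arm --pt "-0.04 -0.028 0 -0.003 -0.0025 0.003 0" --pt "-0.12 -0.085 0.01 -0.01 -0.008 0.01 0" --pt "-0.22 -0.16 0.03 -0.017 -0.014 0.018 0" --pt "-0.33 -0.24 0.05 -0.026 -0.021 0.026 0" --pt "-0.44 -0.32 0.07 -0.034 -0.028 0.034 0" --pt "-0.55 -0.4 0.09 -0.042 -0.035 0.042 0" --pt "-0.65 -0.47 0.12 -0.05 -0.041 0.05 0" --pt "-0.73 -0.525 0.135 -0.056 -0.046 0.056 0" --pt "-0.775 -0.558 0.145 -0.059 -0.049 0.06 0" --pt "-0.7847 -0.5651 0.1475 -0.06 -0.0495 0.0606 0"

```text
time_s: 6.42
position: [0.4527, -0.1684, 0.2174]
tcp_rot: [[-0.026, 0.979, 0.2], [0.991, 0.052, -0.124], [-0.132, 0.195, -0.972]]
force: [-0.8, 0.6, -2.2]
opening: 0.177
grasp_force: 29.9
```

>>> move_arm --pt "0 0 0 0 0 0 0" --pt "0 0 0 0 0 0 0" --pt "0 0 0 0 0 0 0"

```text
time_s: 6.67
position: [0.4561, -0.1665, 0.2196]
tcp_rot: [[-0.031, 0.978, 0.205], [0.99, 0.057, -0.125], [-0.134, 0.199, -0.971]]
force: [-0.1, 0.1, -2.1]
opening: 0.179
grasp_force: 29.9
```

Run:
```python
from h import *
s=bot.read_state();print({k:np.round(s[k],4).tolist() for k in("position","force","moment","opening","grasp_force","joint_positions")})
print(inc(H+.15*N,screwR(34,1)), "to 112:",inc(H+.112*N,screwR(34,1)))
```

```text
{'position': [0.4561, -0.1665, 0.2196], 'force': [-0.0692, 0.0933, -2.1002], 'moment': [0.0927, 0.1105, 0.0057], 'opening': 0.1785, 'grasp_force': 29.943, 'joint_positions': [-33.5938, 16.3594, 112.1027, 0.8613, 37.6432, -36.7759]}
[-0.0034, -0.0016, -0.0025, -0.0004, -0.0004, 0.0003] to 112: [-0.0036, -0.0015, 0.1242, -0.0004, -0.0004, 0.0003]
```

>>> move_arm --pt "-0.0034 -0.0015 0.03 0 0 0 0" --pt "-0.0034 -0.0015 0.06 0 0 0 0" --pt "-0.0034 -0.0015 0.09 0 0 0 0" --pt "-0.0034 -0.0015 0.11 0 0 0 0" --pt "-0.0034 -0.0015 0.1175 0 0 0 0" --pt "-0.0034 -0.0015 0.1175 0 0 0 0" --pt "-0.0034 -0.0015 0.1175 0 0 0 0" --pt "-0.0034 -0.0015 0.1175 0 0 0 0"

```text
time_s: 7.33
position: [0.463, -0.1731, 0.1859]
tcp_rot: [[-0.029, 0.978, 0.206], [0.99, 0.056, -0.127], [-0.135, 0.2, -0.97]]
force: [0.7, 0.3, -1.9]
opening: 0.181
grasp_force: 29.9
```

Run:
```python
from h import *
s=bot.read_state();print({k:np.round(s[k],4).tolist() for k in("position","force","moment")})
p=np.array(s["position"]);R=np.array(s["tcp_rot"]); print(inc(H+.114*N,screwR(34,1)))
o=p+.104*R[:,2]
sq=lambda c,r,A,B:[c+r*(i*A+j*B) for i,j in((1,1),(1,-1),(-1,-1),(-1,1))]
a=np.radians(34);e1=np.cos(a)*U+np.sin(a)*V;e2=np.cross(N,e1)
ims=[]
for n,(w,sc) in(("scene",(50,12)),):
    c=cap(n); q=proj(c,[H+.005*N])[0]; x0,y0=int(q[0])-w//2,int(q[1])-w//2
    im=cv2.resize(c["image"][y0:y0+w,x0:x0+w],None,fx=sc,fy=sc,interpolation=2); raw=im.copy()
    for P,col in((sq(o,.017,R[:,0],R[:,1]),(0,255,0)),(sq(H,.011,e1,e2),(0,0,255)),(sq(H-.012*N,.011,e1,e2),(0,0,255))):
        cv2.polylines(im,[((proj(c,P)-[x0,y0]+.5)*sc).astype(np.int32)],True,col,1)
    im[:170,:170]=0
    cv2.imwrite("pics/over.png",np.hstack([cv2.resize(raw,(400,400)),cv2.resize(im,(400,400))]))
    cv2.imwrite("pics/over_raw.png",c["image"])
```

```text
{'position': [0.463, -0.1731, 0.1859], 'force': [0.6735, 0.2545, -1.885], 'moment': [0.1305, 0.1489, 0.0407]}
[0.0037, -0.0001, 0.0013, -0.0, 0.0001, -0.0]
```

View pics/over.png

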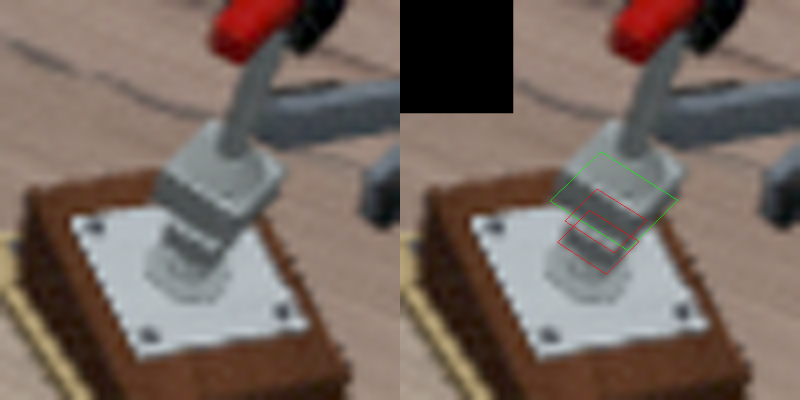

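The picture agrees with the model: the green socket mouth and red head line up, with left corner (155,200), bottom corner (230,252) and the head below. I'll go down slowly and watch the force.

>>> move_arm --pt "0.0037 0 0.004 0 0 0 0" --pt "0.0037 0 0.0075 0 0 0 0" --pt "0.0037 0 0.011 0 0 0 0" --pt "0.0037 0 0.0145 0 0 0 0" --pt "0.0037 0 0.018 0 0 0 0" --pt "0.0037 0 0.02 0 0 0 0" --pt "0.0037 0 0.02 0 0 0 0" --pt "0.0037 0 0.02 0 0 0 0"

```text
time_s: 8.05
position: [0.464, -0.1726, 0.1797]
tcp_rot: [[-0.029, 0.978, 0.206], [0.99, 0.056, -0.126], [-0.135, 0.2, -0.97]]
force: [-0.1, -0.5, -2.1]
opening: 0.183
grasp_force: 29.9
```

```bash
cat >> h.py <<'E'
def rep():
    s=bot.read_state(); p=np.array(s["position"]);R=np.array(s["tcp_rot"]); d=p-H
    f=R.T@np.array(s["force"]); m=R.T@np.array(s["moment"])
    print("t",round(s["time_s"],2),"dist",round(d@N*1000,2),"lat(tool xy) mm",np.round((R.T@(d-(d@N)*N))[:2]*1000,2),"F tool",f.round(2),"M tool",m.round(3),"tilt",np.round(np.degrees(Ro.from_matrix(screwR(34,1).T@R).as_rotvec()),2),"op",round(s["opening"],3),"j6",round(s["joint_positions"][5],1))
E
python3 -c "from h import *; rep()"
```

```text
t 8.05 dist 108.21 lat(tool xy) mm [ 0.13 -0.16] F tool [-0.22 -0.6   2.09] M tool [0.134 0.153 0.034] tilt [0.03 0.01 0.01] op 0.183 j6 -36.9
```

>>> move_arm --pt "0 0 0.003 0 0 0 0" --pt "0 0 0.006 0 0 0 0" --pt "0 0 0.009 0 0 0 0" --pt "0 0 0.012 0 0 0 0" --pt "0 0 0.012 0 0 0 0"

```text
time_s: 8.47
position: [0.4647, -0.173, 0.1761]
tcp_rot: [[-0.029, 0.978, 0.206], [0.99, 0.056, -0.126], [-0.135, 0.2, -0.97]]
force: [-0.2, -0.5, -2.6]
opening: 0.181
grasp_force: 29.9
```

```bash
python3 -c "from h import *; rep()"
```

```text
t 8.47 dist 104.49 lat(tool xy) mm [ 0.18 -0.25] F tool [-0.17 -0.71  2.57] M tool [ 0.131  0.103 -0.023] tilt [0.04 0.02 0.01] op 0.181 j6 -37.0
```

>>> move_arm --pt "0 0 0.002 0 0 0 0" --pt "0 0 0.004 0 0 0 0" --pt "0 0 0.004 0 0 0 0"

```text
time_s: 8.72
position: [0.465, -0.1732, 0.1751]
tcp_rot: [[-0.029, 0.978, 0.206], [0.99, 0.056, -0.126], [-0.135, 0.2, -0.97]]
force: [0.8, 0.0, -1.3]
opening: 0.181
grasp_force: 29.9
```

```bash
python3 -c "from h import *; rep()"
```

```text
t 8.72 dist 103.39 lat(tool xy) mm [ 0.14 -0.2 ] F tool [0.17 0.52 1.38] M tool [ 0.088  0.13  -0.032] tilt [0.03 0.01 0.01] op 0.181 j6 -37.0
```

>>> move_arm --pt "0 0 0.002 0 0 0 0" --pt "0 0 0.004 0 0 0 0" --pt "0 0 0.004 0 0 0 0"

```text
time_s: 8.97
position: [0.4652, -0.1734, 0.1739]
tcp_rot: [[-0.029, 0.978, 0.206], [0.99, 0.056, -0.126], [-0.135, 0.2, -0.97]]
force: [-0.3, -0.1, -2.4]
opening: 0.179
grasp_force: 29.9
```

```bash
python3 -c "from h import *; rep()"
```

```text
t 8.97 dist 102.2 lat(tool xy) mm [ 0.14 -0.18] F tool [ 0.26 -0.74  2.24] M tool [0.138 0.097 0.02 ] tilt [0.03 0.01 0.01] op 0.179 j6 -37.0
```

>>> move_arm --pt "0 0 0.002 0 0 0 0" --pt "0 0 0.004 0 0 0 0" --pt "0 0 0.004 0 0 0 0"

```text
time_s: 9.22
position: [0.4655, -0.1735, 0.1727]
tcp_rot: [[-0.029, 0.978, 0.206], [0.99, 0.056, -0.126], [-0.135, 0.2, -0.97]]
force: [-0.8, -0.1, -1.2]
opening: 0.177
grasp_force: 29.9
```

```bash
python3 -c "from h import *; rep()"
```

```text
t 9.22 dist 100.99 lat(tool xy) mm [ 0.14 -0.16] F tool [ 0.09 -1.    1.05] M tool [0.095 0.121 0.018] tilt [0.03 0.01 0.  ] op 0.177 j6 -37.0
```

>>> move_arm --pt "0 0 0.002 0 0 0 0" --pt "0 0 0.004 0 0 0 0" --pt "0 0 0.004 0 0 0 0"

```text
time_s: 9.47
position: [0.4657, -0.1736, 0.1716]
tcp_rot: [[-0.029, 0.978, 0.206], [0.99, 0.056, -0.126], [-0.135, 0.2, -0.97]]
force: [-0.8, -0.4, -1.8]
opening: 0.18
grasp_force: 29.9
```

```bash
python3 -c "from h import *; rep()"
```

```text
t 9.47 dist 99.79 lat(tool xy) mm [ 0.16 -0.2 ] F tool [-0.11 -1.2   1.63] M tool [0.176 0.186 0.025] tilt [0.03 0.01 0.  ] op 0.18 j6 -37.0
```

>>> move_arm --pt "0 0 0.002 0 0 0 0" --pt "0 0 0.004 0 0 0 0" --pt "0 0 0.004 0 0 0 0"

```text
time_s: 9.72
position: [0.466, -0.1738, 0.1704]
tcp_rot: [[-0.029, 0.978, 0.206], [0.99, 0.056, -0.126], [-0.135, 0.2, -0.97]]
force: [0.2, -0.3, -1.8]
opening: 0.176
grasp_force: 29.9
```

```bash
python3 -c "from h import *; rep()"
```

```text
t 9.72 dist 98.59 lat(tool xy) mm [ 0.16 -0.18] F tool [-0.08 -0.21  1.82] M tool [ 0.07   0.083 -0.   ] tilt [0.03 0.01 0.  ] op 0.176 j6 -37.0
```

>>> move_arm --pt "0 0 0.002 0 0 0 0" --pt "0 0 0.004 0 0 0 0" --pt "0 0 0.006 0 0 0 0" --pt "0 0 0.006 0 0 0 0"

```text
time_s: 10.05
position: [0.4663, -0.174, 0.1686]
tcp_rot: [[-0.029, 0.978, 0.206], [0.99, 0.056, -0.126], [-0.135, 0.2, -0.97]]
force: [-0.6, -0.4, -2.0]
opening: 0.178
grasp_force: 29.9
```

```bash
python3 -c "from h import *; rep()"
```

```text
t 10.05 dist 96.77 lat(tool xy) mm [ 0.16 -0.2 ] F tool [-0.1  -0.98  1.88] M tool [0.088 0.191 0.012] tilt [0.03 0.01 0.  ] op 0.178 j6 -37.0
```

>>> move_arm --pt "0 0 0.002 0 0 0 0" --pt "0 0 0.004 0 0 0 0" --pt "0 0 0.004 0 0 0 0"

```text
time_s: 10.3
position: [0.4666, -0.1742, 0.1675]
tcp_rot: [[-0.029, 0.978, 0.206], [0.99, 0.056, -0.126], [-0.135, 0.2, -0.97]]
force: [0.2, -0.4, -2.2]
opening: 0.181
grasp_force: 29.9
```

```bash
python3 -c "from h import *; rep()"
```

```text
t 10.3 dist 95.6 lat(tool xy) mm [ 0.15 -0.16] F tool [-0.12 -0.31  2.18] M tool [0.102 0.14  0.031] tilt [0.03 0.01 0.  ] op 0.181 j6 -37.0
```

>>> move_arm --pt "0 0 0.002 0 0 0 0" --pt "0 0 0.004 0 0 0 0" --pt "0 0 0.004 0 0 0 0"

```text
time_s: 10.55
position: [0.4669, -0.1744, 0.1666]
tcp_rot: [[-0.029, 0.978, 0.206], [0.99, 0.056, -0.127], [-0.135, 0.2, -0.97]]
force: [-0.5, 0.6, -0.8]
opening: 0.181
grasp_force: 29.9
```

```bash
python3 -c "from h import *; rep()"
```

```text
t 10.55 dist 94.6 lat(tool xy) mm [ 0.06 -0.07] F tool [ 0.71 -0.66  0.64] M tool [0.08  0.114 0.033] tilt [ 0.02 -0.01  0.  ] op 0.181 j6 -37.0
```

>>> move_arm --pt "0 0 0.0015 0 0 0 0" --pt "0 0 0.003 0 0 0 0" --pt "0 0 0.003 0 0 0 0"

```text
time_s: 10.8
position: [0.4671, -0.1745, 0.1665]
tcp_rot: [[-0.03, 0.978, 0.207], [0.99, 0.057, -0.127], [-0.136, 0.201, -0.97]]
force: [-3.8, 2.0, 7.0]
opening: 0.179
grasp_force: 30.0
```

```bash
python3 -c "from h import *; rep()"
```

```text
t 10.8 dist 94.45 lat(tool xy) mm [-0.01  0.08] F tool [ 1.11 -2.18 -7.86] M tool [0.339 0.201 0.044] tilt [-0.02 -0.04 -0.01] op 0.179 j6 -37.0
```

Run:
```python
from h import *
s=bot.read_state();p=np.array(s["position"]);R=np.array(s["tcp_rot"]);o=p+.104*R[:,2]
c=cap("scene");q=proj(c,[H])[0];x0,y0=int(q[0])-20,int(q[1])-20
im=cv2.resize(c["image"][y0:y0+40,x0:x0+40],None,fx=10,fy=10,interpolation=2);raw=im.copy()
P=[o+.017*(i*R[:,0]+j*R[:,1]) for i,j in((1,1),(1,-1),(-1,-1),(-1,1))]
cv2.polylines(im,[((proj(c,P)-[x0,y0]+.5)*10).astype(np.int32)],True,(0,255,0),1)
cv2.imwrite("pics/seat.png",np.hstack([raw,im]))
```

```text
(no output)
```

View pics/seat.png

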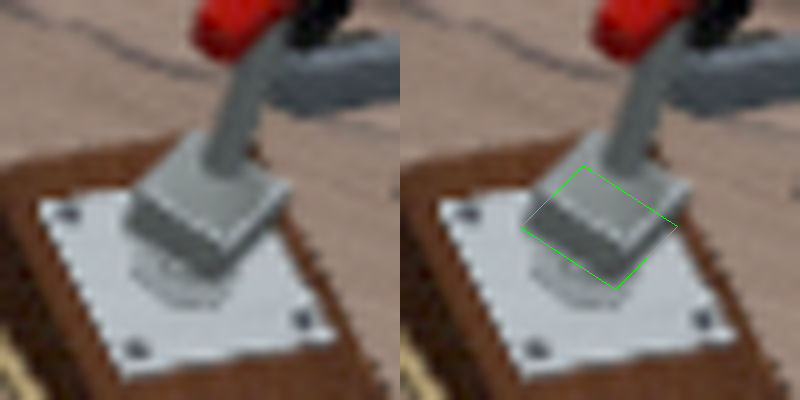

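The socket mouth now covers the head; only the washer shows below it, at (185,285). The contact distance of 94.5 mm matches the 94 mm expected when seated. I'll turn gently to take up the slack first.

>>> move_arm --pt "0 0 0 0 0 0.006 0" --pt "0 0 0 0 0 0.011 0" --pt "0 0 0 0 0 0.011 0"

```text
time_s: 11.1
position: [0.4671, -0.1744, 0.1665]
tcp_rot: [[0.005, 0.978, 0.207], [0.992, 0.022, -0.127], [-0.129, 0.206, -0.97]]
force: [-3.3, 1.3, 8.1]
opening: 0.179
grasp_force: 30.0
```

```bash
python3 -c "from h import *; rep()"
```

```text
t 11.1 dist 94.47 lat(tool xy) mm [0.02 0.09] F tool [ 0.19 -1.51 -8.74] M tool [ 0.34   0.181 -0.053] tilt [-0.03 -0.04  1.99] op 0.179 j6 -35.0
```

>>> move_arm --pt "0 0 0 0 0 0.006 0" --pt "0 0 0 0 0 0.011 0" --pt "0 0 0 0 0 0.011 0"

```text
time_s: 11.35
position: [0.4671, -0.1745, 0.1665]
tcp_rot: [[0.038, 0.978, 0.207], [0.992, -0.012, -0.127], [-0.122, 0.21, -0.97]]
force: [-3.6, 1.0, 9.3]
opening: 0.182
grasp_force: 30.0
```

```bash
python3 -c "from h import *; rep()"
```

```text
t 11.35 dist 94.46 lat(tool xy) mm [-0.01  0.07] F tool [-0.33 -1.55 -9.92] M tool [ 0.358  0.164 -0.106] tilt [-0.02 -0.04  3.95] op 0.182 j6 -33.0
```

>>> move_arm --pt "0 0 0 0 0 0.006 0" --pt "0 0 0 0 0 0.011 0" --pt "0 0 0 0 0 0.011 0"

```text
time_s: 11.6
position: [0.4669, -0.1745, 0.1664]
tcp_rot: [[0.072, 0.976, 0.206], [0.991, -0.046, -0.127], [-0.115, 0.214, -0.97]]
force: [-3.7, 1.3, 7.4]
opening: 0.183
grasp_force: 30.0
```

```bash
python3 -c "from h import *; rep()"
```

```text
t 11.6 dist 94.45 lat(tool xy) mm [-0.02 -0.07] F tool [ 0.15 -2.12 -8.14] M tool [ 0.417  0.04  -0.132] tilt [-0.01 -0.04  5.91] op 0.183 j6 -31.1
```

>>> move_arm --pt "0 0 0 0 0 0.015 0" --pt "0 0 0 0 0 0.035 0" --pt "0 0 0 0 0 0.055 0" --pt "0 0 0 0 0 0.08 0" --pt "0 0 0 0 0 0.105 0" --pt "0 0 0 0 0 0.13 0" --pt "0 0 0 0 0 0.15 0" --pt "0 0 0 0 0 0.165 0" --pt "0 0 0 0 0 0.17 0" --pt "0 0 0 0 0 0.17 0"

```text
time_s: 12.43
position: [0.4667, -0.1744, 0.1664]
tcp_rot: [[0.558, 0.804, 0.206], [0.83, -0.544, -0.127], [0.01, 0.242, -0.97]]
force: [-4.0, 1.2, 7.7]
opening: 0.175
grasp_force: 30.0
```

```bash
python3 -c "from h import *; rep()"
```

```text
t 12.43 dist 94.47 lat(tool xy) mm [-0.14 -0.31] F tool [-1.16 -2.05 -8.47] M tool [ 0.505 -0.326 -0.115] tilt [ 1.00e-02 -4.00e-02  3.65e+01] op 0.175 j6 -0.5
```

>>> move_arm --pt "0 0 0 0 0 0.015 0" --pt "0 0 0 0 0 0.035 0" --pt "0 0 0 0 0 0.055 0" --pt "0 0 0 0 0 0.08 0" --pt "0 0 0 0 0 0.105 0" --pt "0 0 0 0 0 0.13 0" --pt "0 0 0 0 0 0.15 0" --pt "0 0 0 0 0 0.165 0" --pt "0 0 0 0 0 0.17 0" --pt "0 0 0 0 0 0.17 0"

```text
time_s: 13.27
position: [0.4664, -0.1742, 0.1663]
tcp_rot: [[0.89, 0.408, 0.205], [0.437, -0.89, -0.127], [0.131, 0.202, -0.97]]
force: [-4.1, 1.2, 7.9]
opening: 0.181
grasp_force: 30.0
```

>>> move_arm --pt "0 0 0 0 0 0.015 0" --pt "0 0 0 0 0 0.035 0" --pt "0 0 0 0 0 0.055 0" --pt "0 0 0 0 0 0.08 0" --pt "0 0 0 0 0 0.105 0" --pt "0 0 0 0 0 0.13 0" --pt "0 0 0 0 0 0.145 0" --pt "0 0 0 0 0 0.155 0" --pt "0 0 0 0 0 0.155 0"

```text
time_s: 14.02
position: [0.4663, -0.174, 0.1662]
tcp_rot: [[0.977, -0.057, 0.205], [-0.031, -0.992, -0.126], [0.21, 0.117, -0.971]]
force: [-4.3, 1.7, 8.5]
opening: 0.183
grasp_force: 30.0
```

```bash
python3 -c "from h import *; rep()"
```

```text
t 14.02 dist 94.46 lat(tool xy) mm [-0.76 -0.42] F tool [-2.52 -0.41 -9.32] M tool [ 0.303 -0.777 -0.094] tilt [ 7.000e-02 -5.000e-02  9.504e+01] op 0.183 j6 58.1
```

>>> move_arm --pt "0 0 0 0 0 -0.01 0" --pt "0 0 0 0 0 -0.018 0" --pt "0 0 0 0 0 -0.018 0"

```text
time_s: 14.27
position: [0.4665, -0.1741, 0.1663]
tcp_rot: [[0.979, -0.0, 0.206], [0.026, -0.992, -0.126], [0.204, 0.129, -0.97]]
force: [-4.1, 2.0, 8.7]
opening: 0.178
grasp_force: 29.9
```

```bash
python3 -c "from h import *; rep()"
```

```text
t 14.27 dist 94.47 lat(tool xy) mm [-0.5  -0.34] F tool [-2.22 -0.82 -9.54] M tool [ 0.254 -0.626 -0.009] tilt [ 3.000e-02 -3.000e-02  9.174e+01] op 0.178 j6 54.8
```

>>> move_arm --pt "0 0 -0.003 0 0 0 0" --pt "0 0 -0.006 0 0 0 0" --pt "0 0 -0.01 0 0 0 0" --pt "0 0 -0.014 0 0 0 0" --pt "0 0 -0.018 0 0 0 0" --pt "0 0 -0.022 0 0 0 0"

```text
time_s: 14.77
position: [0.4655, -0.1735, 0.1718]
tcp_rot: [[0.979, -0.001, 0.205], [0.025, -0.992, -0.126], [0.204, 0.128, -0.971]]
force: [-1.3, 0.5, -2.6]
opening: 0.18
grasp_force: 29.9
```

```bash
python3 -c "from h import *; rep()"
```

```text
t 14.77 dist 100.08 lat(tool xy) mm [-0.38 -0.24] F tool [-1.84 -0.85  2.21] M tool [ 0.091 -0.426  0.   ] tilt [ 7.00e-02 -3.00e-02  9.18e+01] op 0.18 j6 54.8
```

>>> move_arm --pt "0 0 -0.004 0 0 0 0" --pt "0 0 -0.008 0 0 0 0" --pt "0 0 -0.012 0 0 0 0" --pt "0 0 -0.016 0 0 0 0" --pt "0 0 -0.022 0 0 0 0" --pt "0 0 -0.03 0 0 0 0" --pt "0 0 -0.06 0 0 0 0" --pt "0 0 -0.12 0 0 0 0" --pt "0 0 -0.18 0 0 0 0" --pt "0 0 -0.22 0 0 0 0"

```text
time_s: 15.6
position: [0.4523, -0.1653, 0.238]
tcp_rot: [[0.978, -0.002, 0.208], [0.025, -0.992, -0.128], [0.206, 0.13, -0.97]]
force: [0.6, -0.9, -1.7]
opening: 0.181
grasp_force: 29.9
```

Run:
```python
from h import *
rep()
s=bot.read_state();p=np.array(s["position"]);R=np.array(s["tcp_rot"]);o=p+.104*R[:,2]
c=cap("scene","after.png")
q=proj(c,[H])[0];x0,y0=int(q[0])-12,int(q[1])-15
A=cv2.resize(c["image"][y0:y0+25,x0:x0+25],(400,400),interpolation=2)
q=proj(c,[o])[0];x0,y0=int(q[0])-25,int(q[1])-35
B=cv2.resize(c["image"][y0:y0+50,x0:x0+50],(400,400),interpolation=2)
P=[o+.017*(i*R[:,0]+j*R[:,1]) for i,j in((1,1),(1,-1),(-1,-1),(-1,1))]
cv2.polylines(B,[((proj(c,P)-[x0,y0]+.5)*8).astype(np.int32)],True,(0,255,0),1)
cv2.imwrite("pics/after.png",np.hstack([A,B]))
print(inc([.566,.101,.268],down(13.7)),inc([.566,.101,.268],down(-76.3)),s["joint_positions"])
```

```text
t 15.6 dist 168.09 lat(tool xy) mm [0.44 0.16] F tool [0.22 0.62 1.92] M tool [ 0.133 -0.15   0.027] tilt [-1.20e-01  1.00e-02  9.18e+01] op 0.181 j6 55.0
[0.4113, -0.8691, -0.1267, 0.0908, -0.0099, -0.5688] [0.4113, -0.8691, -0.1267, 0.0499, -0.0622, -0.0718] [-33.74200651  14.17542201 111.405881     0.82694621  40.32409764
  54.99820887]
```

View pics/after.png

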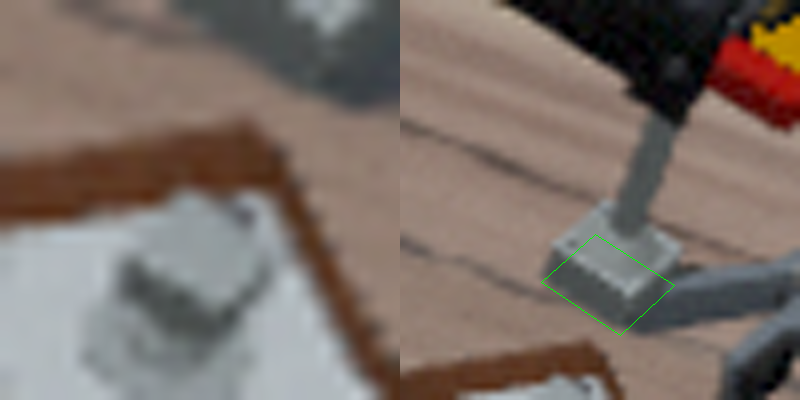

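The head shows the same square outline as before the turn, with corners at (122,260), (195,190), (265,240) and (225,318). That is what a 90° turn should leave. The driver is still aligned in the grip. Now back to the holder with its original orientation.

>>> move_arm --pt "0.02 -0.04 -0.01 0.003 0 -0.02 0" --pt "0.05 -0.1 -0.02 0.009 -0.001 -0.055 0" --pt "0.08 -0.16 -0.035 0.015 -0.0016 -0.093 0" --pt "0.11 -0.22 -0.05 0.021 -0.0023 -0.13 0" --pt "0.14 -0.28 -0.06 0.027 -0.003 -0.168 0" --pt "0.17 -0.34 -0.07 0.033 -0.0036 -0.205 0" --pt "0.2 -0.4 -0.08 0.039 -0.0042 -0.242 0" --pt "0.23 -0.46 -0.09 0.044 -0.005 -0.275 0" --pt "0.25 -0.5 -0.095 0.047 -0.005 -0.295 0" --pt "0.26 -0.53 -0.1 0.048 -0.0052 -0.3 0"

```text
time_s: 16.48
position: [0.5235, -0.0008, 0.2609]
tcp_rot: [[0.564, 0.816, 0.127], [0.823, -0.568, -0.006], [0.067, 0.108, -0.992]]
force: [-0.7, 0.1, -2.2]
opening: 0.18
grasp_force: 29.9
```

Run:
```python
from h import *
print(inc([.566,.101,.268],down(13.5)))
```

```text
[0.3607, -0.0747, -0.0076, 0.0414, -0.0057, -0.267]
```

>>> move_arm --pt "0.03 -0.007 -0.001 0.004 -0.0006 -0.025 0" --pt "0.075 -0.016 -0.002 0.009 -0.001 -0.058 0" --pt "0.125 -0.026 -0.003 0.015 -0.002 -0.095 0" --pt "0.175 -0.036 -0.004 0.02 -0.003 -0.132 0" --pt "0.22 -0.047 -0.005 0.026 -0.0036 -0.168 0" --pt "0.265 -0.055 -0.006 0.031 -0.0043 -0.203 0" --pt "0.305 -0.064 -0.007 0.036 -0.005 -0.235 0" --pt "0.34 -0.071 -0.0076 0.04 -0.0055 -0.258 0" --pt "0.3607 -0.0747 -0.0076 0.0414 -0.0057 -0.267 0" --pt "0.3607 -0.0747 -0.0076 0.0414 -0.0057 -0.267 0"

```text
time_s: 17.32
position: [0.5657, 0.1007, 0.2675]
tcp_rot: [[-0.231, 0.973, -0.001], [0.973, 0.231, 0.0], [0.0, -0.0, -1.0]]
force: [-0.2, 0.5, -1.9]
opening: 0.179
grasp_force: 29.9
```

>>> move_arm --pt "0 0 0 0 0 0 0" --pt "0 0 0 0 0 0 0" --pt "0 0 0 0 0 0 0" --pt "0 0 0 0 0 0 0" --pt "0 0 0 0 0 0 0"

```text
time_s: 17.73
position: [0.565, 0.0994, 0.2677]
tcp_rot: [[-0.23, 0.973, -0.001], [0.973, 0.23, 0.0], [0.0, -0.001, -1.0]]
force: [-0.4, -0.3, -1.8]
opening: 0.177
grasp_force: 29.9
```

Run:
```python
from h import *
s=bot.read_state();print(s["position"],np.round(s["force"],2))
print(inc([.566,.101,.15],down(13.5)))
```

```text
[0.56500744 0.09935212 0.2677232 ] [-0.35 -0.31 -1.82]
[0.0045, 0.0049, 0.3924, -0.0004, -0.0001, -0.0012]
```

>>> move_arm --pt "0.0045 0.0049 0.05 0 0 -0.001 0" --pt "0.0045 0.0049 0.13 0 0 -0.001 0" --pt "0.0045 0.0049 0.21 0 0 -0.001 0" --pt "0.0045 0.0049 0.28 0 0 -0.001 0" --pt "0.0045 0.0049 0.34 0 0 -0.001 0" --pt "0.0045 0.0049 0.38 0 0 -0.001 0" --pt "0.0045 0.0049 0.399 0 0 -0.001 0" --pt "0.0045 0.0049 0.399 0 0 -0.001 0" --pt "0.0045 0.0049 0.399 0 0 -0.001 0" --pt "0.0045 0.0049 0.399 0 0 -0.001 0"

```text
time_s: 18.57
position: [0.5671, 0.1014, 0.149]
tcp_rot: [[-0.234, 0.972, 0.001], [0.972, 0.234, 0.0], [-0.0, 0.001, -1.0]]
force: [0.2, 0.1, -2.2]
opening: 0.182
grasp_force: 29.9
```

Run:
```python
from h import *
s=bot.read_state();print(s["position"],np.round(s["force"],2)); print(inc([.566,.101,.116],down(13.5)))
```

```text
[0.56711664 0.10141194 0.14899576] [ 0.18  0.05 -2.18]
[-0.0004, -0.0041, 0.11, 0.0003, 0.0001, 0.0001]
```

>>> move_arm --pt "0 -0.003 0.008 0 0 0 0" --pt "0 -0.003 0.018 0 0 0 0" --pt "0 -0.003 0.028 0 0 0 0" --pt "0 -0.003 0.038 0 0 0 0" --pt "0 -0.003 0.048 0 0 0 0" --pt "0 -0.003 0.058 0 0 0 0" --pt "0 -0.003 0.063 0 0 0 0" --pt "0 -0.003 0.063 0 0 0 0"

```text
time_s: 19.23
position: [0.565, 0.1013, 0.1284]
tcp_rot: [[-0.234, 0.972, -0.002], [0.972, 0.234, 0.0], [0.001, -0.002, -1.0]]
force: [0.3, 0.2, -2.1]
opening: 0.182
grasp_force: 29.9
```

>>> move_arm --pt "0 0 0.008 0 0 0 0" --pt "0 0 0.016 0 0 0 0" --pt "0 0 0.024 0 0 0 0" --pt "0 0 0.03 0 0 0 0" --pt "0 0 0.036 0 0 0 0" --pt "0 0 0.04 0 0 0 0" --pt "0 0 0.043 0 0 0 0" --pt "0 0 0.043 0 0 0 0"

```text
time_s: 19.9
position: [0.5652, 0.1013, 0.1159]
tcp_rot: [[-0.234, 0.972, -0.002], [0.972, 0.234, 0.0], [0.0, -0.001, -1.0]]
force: [-0.3, 0.0, -2.0]
opening: 0.177
grasp_force: 29.9
```

Run:
```python
from h import *
s=bot.read_state();print(s["position"],np.round(s["force"],2),np.round(s["moment"],3)); print(inc([.566,.101,.114],down(13.5)))
```

```text
[0.56519335 0.10130013 0.1159407 ] [-0.34  0.05 -1.97] [-0.059 -0.113 -0.044]
[-0.0016, 0.0024, 0.0065, -0.0005, -0.0002, 0.0001]
```

Free so far. I'll lower the last 2 mm until it touches the pocket floor.

>>> move_arm --pt "0 0.002 0.003 0 0 0 0" --pt "0 0.002 0.006 0 0 0 0" --pt "0 0.002 0.006 0 0 0 0"

```text
time_s: 20.15
position: [0.5659, 0.1014, 0.1142]
tcp_rot: [[-0.234, 0.972, -0.001], [0.972, 0.234, 0.0], [0.0, -0.001, -1.0]]
force: [0.4, 0.4, -2.7]
opening: 0.181
grasp_force: 29.9
```

>>> move_arm --pt "0 0 0.0015 0 0 0 0" --pt "0 0 0.0025 0 0 0 0" --pt "0 0 0.0025 0 0 0 0"

```text
time_s: 20.4
position: [0.566, 0.1014, 0.1141]
tcp_rot: [[-0.234, 0.972, -0.001], [0.972, 0.234, 0.0], [0.0, -0.001, -1.0]]
force: [-0.8, -0.5, 2.4]
opening: 0.179
grasp_force: 29.9
```

It touched at z = 0.114, the same height as when it was grasped. Opening now.

>>> move_arm --pt "0 0 -0.0015 0 0 0 0.25" --pt "0 0 -0.0015 0 0 0 0.35" --pt "0 0 -0.0015 0 0 0 0.6" --pt "0 0 -0.0015 0 0 0 0.8" --pt "0 0 -0.0015 0 0 0 1" --pt "0 0 -0.0015 0 0 0 1" --pt "0 0 -0.0015 0 0 0 1" --pt "0 0 -0.0015 0 0 0 1" --pt "0 0 -0.0015 0 0 0 1" --pt "0 0 -0.0015 0 0 0 1"

```text
time_s: 21.23
position: [0.5659, 0.1015, 0.114]
tcp_rot: [[-0.234, 0.972, -0.001], [0.972, 0.234, 0.0], [0.0, -0.001, -1.0]]
force: [-0.6, 0.5, 1.0]
opening: 0.851
grasp_force: 0.0
```

>>> move_arm --pt "0 0 -0.01 0 0 0 1" --pt "0 0 -0.03 0 0 0 1" --pt "0 0 -0.08 0 0 0 1" --pt "0 0 -0.15 0 0 0 1" --pt "0 0 -0.25 0 0 0 1" --pt "0 0 -0.35 0 0 0 1" --pt "0 0 -0.42 0 0 0 1" --pt "0 0 -0.45 0 0 0 1" --pt "0 0 -0.45 0 0 0 1" --pt "0 0 -0.45 0 0 0 1"

```text
time_s: 22.07
position: [0.5656, 0.1014, 0.2489]
tcp_rot: [[-0.234, 0.972, -0.001], [0.972, 0.234, 0.0], [0.0, -0.001, -1.0]]
force: [-0.6, 0.5, 0.2]
opening: 0.996
grasp_force: 0.0
```

Run:
```python
from h import *
s=bot.read_state();print(s["time_s"],s["position"],np.round(s["force"],2),s["opening"])
c=cap("scene","fin.png",scale=1.5)
```

```text
22.0667 [0.56562858 0.10143986 0.24891637] [-0.55  0.51  0.19] 0.9961329958894771
```

View pics/fin.png

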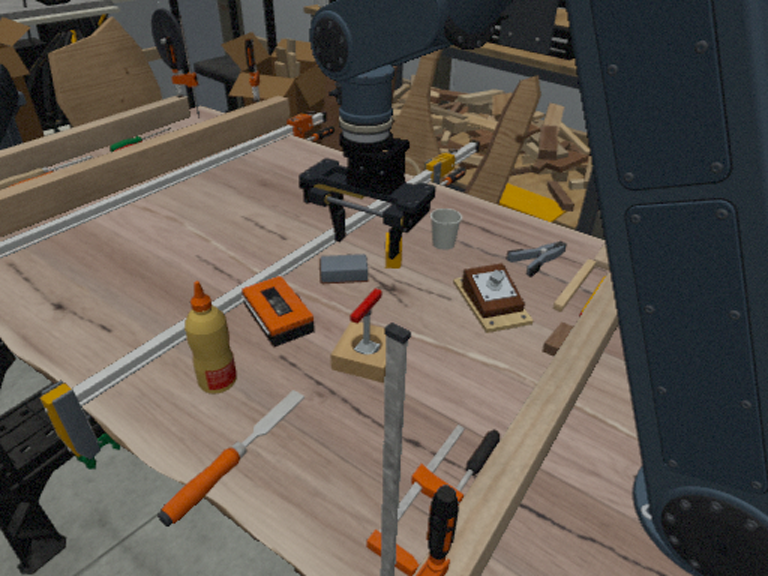

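The driver stands upright in its pocket at (367,330), the gripper is well clear above it, and everything else is where it was.

```bash
python3 -c "
from rig import workorder; print(workorder.hand_in())"
```

```text
the job is handed in; nothing more can be done
None
```

The job is handed in at about 22 s: the driver seated fully on the screw (about 10 N measured), started it by about a quarter turn clockwise (estimated 89–93°, not measured directly), came off without turning it back as far as I could see, and stands upright in its holder again.

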